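Put two creamers out on a saucer from the lever dispenser

ROBOT

A 6-joint arm with a two-finger parallel gripper is mounted at the origin on a cart in front of the work surface, level with it; the furniture and walls round the work are solid. World frame = base frame: x ahead of the robot, y to its left, z up, the work surface at z = 0. Lengths are in m, angles in rad, forces in N, time in s.
With the tool pointing down it reaches from about 0.35 to 0.8 m from the base axis. Payload 7.3 kg.
Tool frame: the origin (TCP) lies between the finger pads; the fingertips stand 22 mm ahead of it and the grasp point (between the pads) lies 3 mm ahead of it; z points along the fingers, y is the line along which they close (so a half turn about z gives the same grasp; the last joint's range is limited). The gripper opens to 85 mm and grips with 20 to 120 N. Pads are 22 mm wide; open, the fingers measure 114 mm over their backs; the gripper's body (76 mm by 85 mm) begins 54 mm behind the grasp point. The pads swing forward as they close: fully open they stand 13 mm farther back than shut.
Start: joints at [1.133, 0.342, 1.524, -0, 1.275, -0.146], TCP at [0.151, 0.503, 0.253] pointing down, gripper open.
Joint ranges: [-2.53, 2.53], [-0.77, 2.02], [0.04, 2.7], [-1, 4.14], [0.28, 2.66], [-3.11, 3.11]. Speed limits (rad/s): [2.57, 2.57, 3.14, 3.14, 3.14, 3.14].

INTERFACE

Orientations are given as a unit quaternion [w, x, y, z].
In Python, from plant import movep, movel, movej, gripper_open, grasp, sleep, ik, capture, Unreachable, close_job, current_clock, current_q, current_qvel, current_joint_torque, current_ee_pos, current_orientation, current_force, current_torque, current_width gives the robot as it stands. The module is installed in compiled form; this text tells all that it offers. Calls block until the motion is done:
- movep(position, orientation): joint-space move of the TCP to a pose.
- movel(position, feed=0.15, orientation=None, stop_force=None): straight line of the TCP; orientation=None keeps the orientation; feed is the mean speed in m/s. With stop_force (N) it stops when the force on the tool has changed by that much, and returns True; else False.
- movej(angles): joint-space move.
- gripper_open() and grasp(strength=None): open the fingers fully, or close them until they stop; strength is the grip in N (None keeps the last).
- sleep(seconds).
- ik(position, orientation): joint angles nearest the present ones, or None.
- capture(name): name is "scene" or "top" or "wrist"; returns a dict with "img" (384x512x3 uint8, red, green, blue), "depth" (384x512 float32, m along the optical axis (not along the pixel's ray), 0 where there is no reading), "mtx" (3x3 intrinsics, pixels), "dist" ([k1, k2, p1, p2, k3] as OpenCV has them; the pictures are not rectified), "rvec" (rotation vector, rad) and "tvec" (3), from world to camera coordinates, as OpenCV has them. Camera axes: x right, y down, z forward; pixel columns grow to the right and rows downward; lengths in m; the calibration is good to about 2 mm. A picture is of the moment at which its call begins.
A pose or a line that the arm cannot do raises Unreachable and nothing moves.
- close_job(): hands the job in, once; it reports no verdict.
Readings, each from a call of its own:
- current_clock(): time.
- current_q(): joint angles.
- current_qvel(): joint speeds.
- current_joint_torque(): joint torques, N m.
- current_ee_pos(): TCP position.
- current_orientation(): TCP orientation.
- current_force(): force on the tool from outside, world axes, zero at the start.
- current_torque(): the same for the moment, N m.
- current_width(): finger opening in m.
Only numpy, scipy, OpenCV 4.12 (cv2) and the standard library are available. Lean on these libraries where they do the work, as an engineer would, in place of code of your own. Each camera call takes 0.05 s, during which the arm holds its last target. There are 200 camera calls.

TASK

Put the last two creamer pots out on the saucer: push the saucer over the counter until it stops against the two rubber stops under the mouth of the creamer dispenser, then press the dispenser's lever right down with the fingertips, so that its lid lifts and both pots slide out onto the saucer. Then let the lever come up slowly under the fingers, so that the lid eases shut and does not slam. Do not pick anything up, touch neither the pots nor the lid, and leave the other things on the counter where they are.

Things in the scene. Friction and masses are not known exactly. Their poses are not given: they have to be found in the camera images.
- dispenser: fixed creamer dispenser: hopper of clear panes and aluminium on a dark base, 104 mm wide (y), 192 deep (x -100 to +92), 116 tall, open on top. Origin: centre of underside; -x is its front with the mouth, z up. Inside, a chute slopes 23 degrees down to a lip at x = -100, 28 mm up; a saucer passes under the lip. Two round rubber stops, 14 mm across, 21 tall, stand at x = -68, y = +-42 mm
- saucer_place (a point): point on the counter where the saucer's centre is when it lies against both stops: 141 mm in front of the dispenser's origin (its -x); axes as the dispenser's
- saucer: loose white saucer, round, 155 mm across, 19 mm tall, 0.22 kg; its flared rim is 6 to 19 mm above the counter. Origin: centre of its underside, z up. It starts nearer the robot than the dispenser, usually off to the left of the mouth
- lever_pad (a point): centre of the top of the lever's flat rubber pad (34 x 32 mm). The steel lever runs along the dispenser's -y side, its pivot 180 mm behind the pad. In the dispenser's frame the pad rests at x -150, y -108, z +92 mm; pressed fully it is 51 mm lower and 4 mm farther forward. A spring lifts it with about 4 N at rest, 7 N when down, and throws it up if it is let go
- lid (a joint): angle of the lid over the mouth, hinged along its upper edge, 93 mm up: 0 shut, 1.17 rad swung forward and up with the lever fully pressed. A rod and crank tie it to the lever, so that it follows the pad in near proportion: 23 rad per m of pad travel. The pots pass once it is above about 0.9 rad
- lid_edge (a point): middle of the lid's lower edge, 56 mm below its hinge; the lid is a 94 mm wide clear flap with a rolled aluminium lower edge
- creamer_a_mid (a point): white plastic creamer pot (tapered, foot 27 mm, flange 38 mm across, 25 mm tall, 16 g, foil lid); this point is its centre, half-way up. It starts standing on the dispenser's chute behind the shut lid, in the lane on the dispenser's +y side
- creamer_b_mid (a point): white plastic creamer pot (tapered, foot 27 mm, flange 38 mm across, 25 mm tall, 16 g, foil lid); this point is its centre, half-way up. It starts standing on the dispenser's chute behind the shut lid, in the lane on the dispenser's -y side
- white_cup: bystander: large white coffee cup with a handle, 106 x 136 x 63 mm; origin at the centre of its underside
- sugar_dish: bystander: little glass dish of lump sugar, 74 mm across, 30 mm tall; origin at the centre of its underside
- salt_shaker: bystander: salt shaker with steel cap, 39 mm across, 76 mm tall; origin at the centre of its underside
- clipboard: bystander: order pad on a clipboard, 295 x 125 x 29 mm; origin at the centre of its underside
Things that resemble listed ones, but are neither listed nor needed, are in the scene too. Of the things that look like the saucer, the larger one is meant.

How it is judged:
On the way, in this order (a step that is already met when the one before it is completed fails the run):
1. the saucer lies under the mouth, against the stops (horizontal distance between saucer and saucer_place below 0.015 m and value of joint lid below 0.1 rad), for 0.2 s.
2. the lever is pressed down by the fingers and the lid is up (value of joint lid above 1 rad and contact force between the fingers and lever above 0.5 N), for 0.2 s.
At the end, for the whole second after the job is handed in: both creamer pots lie still on the saucer (centres within 60 mm of its centre), the saucer is within 25 mm of its place against the stops and at rest, and the lid is shut (within 0.06 rad) (horizontal distance between each of creamer_a_mid, creamer_b_mid and saucer below 0.06 m and height (world z) of each of creamer_a_mid, creamer_b_mid below 0.05 m and linear speed of each of creamer_a, creamer_b below 0.03 m/s and value of joint lid below 0.06 rad and horizontal distance between saucer and saucer_place below 0.025 m and linear speed of saucer below 0.02 m/s); the robot touches nothing.
It fails at once if the lid slams: it turns shut faster than 3.5 rad/s (velocity of joint lid below -3.5 rad/s).
It fails at once if the saucer is lifted or tipped (height (world z) of saucer above 0.012 m or angle between saucer's own z axis and vertical above 0.15 rad).
It fails at once if a pot is touched by the robot (contact force between any of the arm, the fingers and creamer_a above 0.3 N or contact force between any of the arm, the fingers and creamer_b above 0.3 N).
It fails at once if the lid is touched by the robot (contact force between any of the arm, the fingers and lid above 0.5 N).
It fails at once if a bystander is moved more than 20 mm (distance of any of white_cup, sugar_dish, salt_shaker, clipboard from where it was at the start of the episode above 0.02 m).
It also fails if it takes over 61 s, if anything falls off the work surface, if the arm or the gripper's body presses on something with over 40 N, if the wrist force passes 120 N, or if a joint passes its speed limit or range.

## Working session

There is one attempt and no reset: what is moved stays moved. The work goes in short steps, each a Python script; the robot and the scene stay as the last script left them, time stands still between calls to the robot, and variables do not carry over. Pictures are saved under pics/ and viewed, on a budget of 10 in all, crops included, one or two more only if the job needs it, and the job is handed in when it is done.

```bash
mkdir -p pics; cat > h.py <<'E'
import numpy as np, cv2
from plant import *
def cam(n):
    c=capture(n); c['R']=cv2.Rodrigues(np.array(c['rvec'],float))[0]; c['t']=np.array(c['tvec'],float).ravel(); return c
def save(c,f,crop=None,s=1):
    im=c['img'][:,:,::-1]
    if crop: u0,v0,u1,v1=crop; im=im[v0:v1,u0:u1]
    cv2.imwrite('pics/'+f,cv2.resize(im,None,fx=s,fy=s,interpolation=cv2.INTER_CUBIC))
def ray(c,uv):
    p=cv2.undistortPoints(np.array(uv,float).reshape(-1,1,2),np.array(c['mtx']),np.array(c['dist'])).reshape(-1,2)
    d=np.c_[p,np.ones(len(p))]
    return -c['R'].T@c['t'], d@c['R'], d
def plane(c,uv,z):
    o,d,_=ray(c,uv); return o+d*((z-o[2])/d[:,2])[:,None]
def deep(c,uv):
    uv=np.array(uv,int).reshape(-1,2); o,d,_=ray(c,uv); return o+d*c['depth'][uv[:,1],uv[:,0]][:,None]
def proj(c,P):
    return cv2.projectPoints(np.array(P,float).reshape(-1,1,3),np.array(c['rvec'],float),np.array(c['tvec'],float),np.array(c['mtx']),np.array(c['dist']))[0].reshape(-1,2)
E
python3 - <<'E'
from h import *
import pickle
for n in('top','scene'):
    c=cam(n); pickle.dump(c,open(n+'.pkl','wb')); save(c,n+'.png',None,1.5); print(n,-c['R'].T@c['t'])
print(current_clock(),current_orientation(),current_width())
E
```

```text
top [ 0.43894187 -0.05380452  1.06157601]
scene [-0.0133829  -0.93809045  0.99864752]
0.1 [-1.90600868e-04  1.45396676e-01  9.89373216e-01 -6.40437067e-04] 0.08553983672958829
```

View pics/top.png

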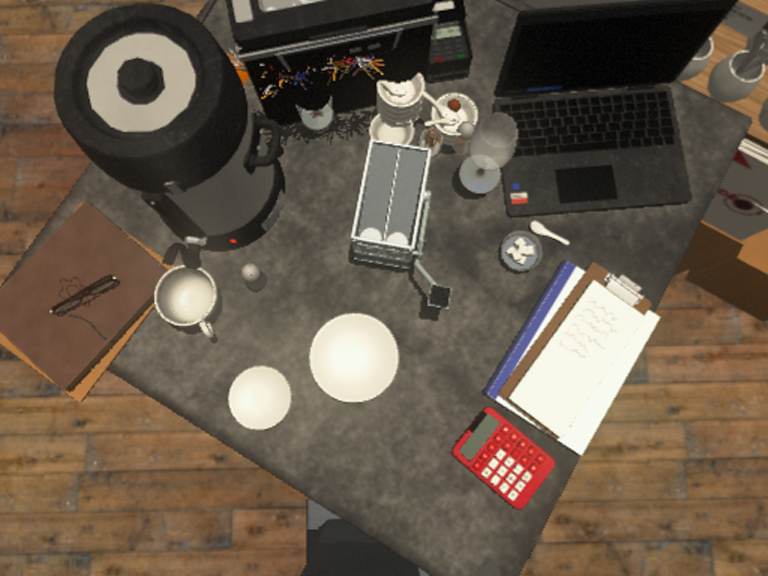

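View pics/scene.png

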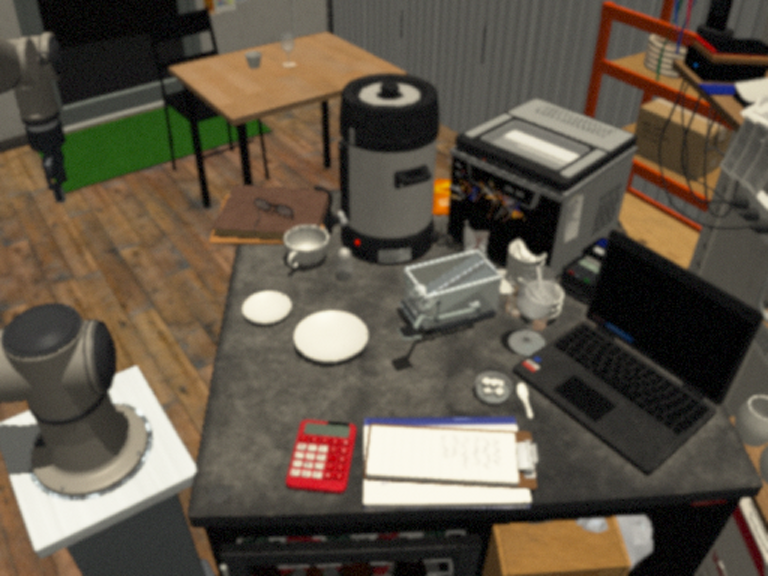

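Top view (1.5x pixels): there are two saucer-like discs, a large one at (354,358) and a small one at (260,397). The white cup at (186,298) is not a candidate. I choose the large disc. The dispenser is at (390,200) with its pad at (437,297), salt shaker (251,272), sugar dish (520,250). Next is one close crop.

```bash
python3 - <<'E'
from h import *
import pickle
c=pickle.load(open('top.pkl','rb')); save(c,'crop.png',(195,85,325,275),4*0.78)
hsv=cv2.cvtColor(c['img'],cv2.COLOR_RGB2HSV)
m=((hsv[...,2]>170)&(hsv[...,1]<60)).astype('uint8')
n,l,s,ce=cv2.connectedComponentsWithStats(m)
for i in range(1,n):
    if s[i,4]>600:
        cn=max(cv2.findContours((l==i).astype('uint8'),0,1)[0],key=cv2.contourArea).reshape(-1,2)
        P=plane(c,cn,0.019)[:,:2].astype('float32'); (x,y),r=cv2.minEnclosingCircle(P); e=cv2.fitEllipse(P)
        print(ce[i].round(),s[i,4],(round(x,4),round(y,4)),'r',round(r,4),np.round(e[0],4),np.round(e[1],4))
print(proj(c,[[0.5,0,0],[0.6,0,0],[0.5,.1,0]]))
E
```

```text
[94. 55.] 2732 (1.0518, 0.3933) r 0.1029 [1.052  0.3934] [0.1987 0.2012]
[285.  69.] 876 (0.9952, -0.1491) r 0.1012 [ 0.9906 -0.1569] [0.082  0.1844]
[260. 123.] 944 (0.841, -0.0833) r 0.1342 [ 0.8283 -0.0781] [0.132  0.2631]
[127. 200.] 911 (0.6238, 0.2823) r 0.07 [0.6305 0.2876] [0.0983 0.1216]
[391. 241.] 5993 (0.5053, -0.4191) r 0.1613 [ 0.5014 -0.4055] [0.1596 0.3402]
[236. 238.] 2788 (0.5192, -0.006) r 0.0778 [ 0.5197 -0.006 ] [0.1515 0.1531]
[173. 265.] 1394 (0.4542, 0.1562) r 0.0541 [0.4545 0.1562] [0.105  0.1053]
[[233.70536987 245.75147772]
 [233.22498145 208.23030511]
 [195.83025676 246.5867436 ]]
```

View pics/crop.png

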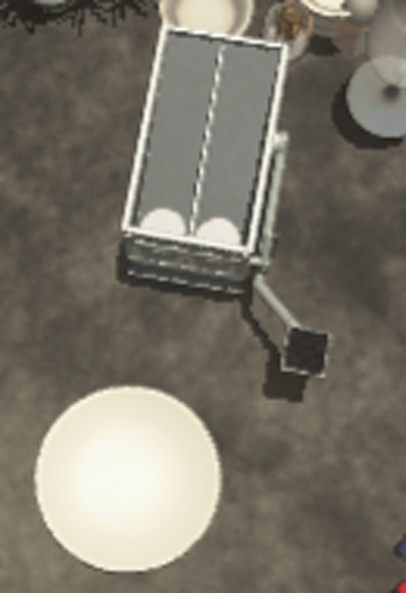

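```bash
cat > fit.py <<'E'
from h import *
import pickle
c=pickle.load(open('top.pkl','rb'))
k=3.12
def f(l): return (np.array(l,float)+.5)/k-.5+[195,85]
A=plane(c,f([[166,28],[287,46],[251,250],[123,232]]),.116)
P=plane(c,f([[305,352]]),.092)
print(A.round(4),P.round(4)); print('w',np.linalg.norm(A[0]-A[1]),np.linalg.norm(A[2]-A[3]),'d',np.linalg.norm(A[0]-A[3]),np.linalg.norm(A[1]-A[2]))
L=np.array([[.092,.052],[.092,-.052],[-.150,-.108]]);W=np.vstack([A[:2,:2],P[:,:2]])
lc,wc=L.mean(0),W.mean(0);H=(L-lc).T@(W-wc);yaw=np.arctan2(H[0,1]-H[1,0],H[0,0]+H[1,1])
R=np.array([[np.cos(yaw),-np.sin(yaw)],[np.sin(yaw),np.cos(yaw)]]);t=wc-R@lc
print('disp',t,'yaw',np.degrees(yaw),'res',(W-(L@R.T+t)).round(4))
print('edge yaws',[np.degrees(np.arctan2(*(a-b)[[1,0]])) for a,b in((A[0],A[3]),(A[1],A[2]))], np.degrees(np.arctan2(*(A[0]-A[1])[[1,0]]))-90)
w=lambda x,y:R@[x,y]+t
print('place',w(-.141,0),'pad',w(-.15,-.108),'rim front in disp',(A[2:,:2]-t)@R)
np.save('disp.npy',[*t,yaw])
E
python3 fit.py
python3 - <<'E'
from h import *
import pickle
for n in('top','scene'):
    c=pickle.load(open(''+n+'.pkl','rb'))
    t=np.load('disp.npy')
    a=t[2];R=np.array([[np.cos(a),-np.sin(a)],[np.sin(a),np.cos(a)]])
    im=cv2.resize(c['img'][:,:,::-1],None,fx=3,fy=3,interpolation=cv2.INTER_CUBIC)
    for p,z in [((.092,.052),.116),((.092,-.052),.116)]+[((-.15+i*.017,-.108+j*.016),.092) for i in(-1,1) for j in(-1,1)]+[((-.1,.05),.028),((-.1,-.05),.028),((.092,-.052),0)]:
        u=proj(c,[*(R@p+t[:2]),z])[0]; cv2.circle(im,tuple(int(v) for v in (u+.5)*3),3,(0,0,255),-1)
    u=proj(c,[*t[:2],.05])[0]*3; x,y=int(u[0]),int(u[1])
    cv2.imwrite(f'pics/ov_{n}.png',im[max(0,y-220):y+260,max(0,x-250):x+250])
a=cv2.imread('pics/ov_top.png');b=cv2.imread('pics/ov_scene.png');h=min(len(a),len(b))
cv2.imwrite('pics/ov.png',cv2.resize(np.hstack([a[:h],b[:h]]),None,fx=.78,fy=.78))
E
```

```text
[[ 0.8751 -0.0467  0.116 ]
 [ 0.857  -0.1444  0.116 ]
 [ 0.6873 -0.1096  0.116 ]
 [ 0.7043 -0.0095  0.116 ]] [[ 0.6095 -0.1509  0.092 ]]
w 0.09928814388747097 0.10149540622910574 d 0.1748173724593511 0.17321565727061533
disp [ 0.77675178 -0.07643424] yaw -11.748557443184893 res [[-0.0023 -0.0025]
 [ 0.0007  0.0017]
 [ 0.0016  0.0008]]
edge yaws [np.float64(-12.28945369877206), np.float64(-11.57945270370348)] -10.512280272013541
place [ 0.63870564 -0.04772423] pad [ 0.60790354 -0.15162914] rim front in disp [[-0.08083646 -0.05068302]
 [-0.08457333  0.05074357]]
```

View pics/ov.png

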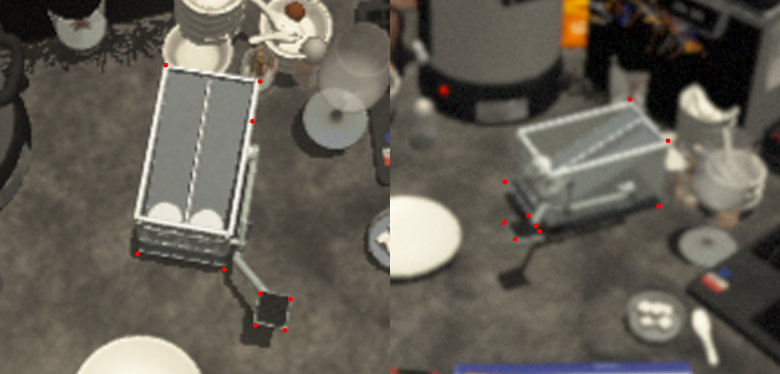

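Saucer found at (0.5195, -0.006) and measured 153 mm across (155 given). The overlay agrees in both views, so the dispenser is at (0.777, -0.076) with yaw -11.7°. I'll push with open fingers as a two-point cradle, and find the counter height by touch first.

```bash
cat > push.py <<'E'
from h import *
def quat(th): a=(th+np.pi)/2; return [0,np.cos(a),np.sin(a),0]
D=np.load('disp.npy'); a=D[2]; R=np.array([[np.cos(a),-np.sin(a)],[np.sin(a),np.cos(a)]])
w=lambda x,y:R@[x,y]+D[:2]
E
python3 - <<'E'
from push import *
S=np.array([.5195,-.006]); G=w(-.141,0); u=(G-S)/np.linalg.norm(G-S); th=np.arctan2(u[1],u[0]); q=quat(th)
P0=S-.105*u
print(P0,G,np.degrees(th))
movep([*P0,.10],q); movel([*P0,.045],.1)
print('touch',movel([*P0,.003],.02,stop_force=3),current_ee_pos(),current_force(),current_width())
z=current_ee_pos()[2]+.004
movel([*current_ee_pos()[:2],z],.05)
c=cam('top'); save(c,'pre.png',(150,120,350,320),3)
print(current_ee_pos(),current_clock())
E
```

```text
[0.42039546 0.02868847] [ 0.63870564 -0.04772423] -19.291012045702097
touch True [0.42043143 0.02869    0.00883223] [-0.65095735  0.22623711  5.52487815] 0.08560413459108346
[0.42052385 0.02868054 0.01291484] 4.7417
```

View pics/pre.png

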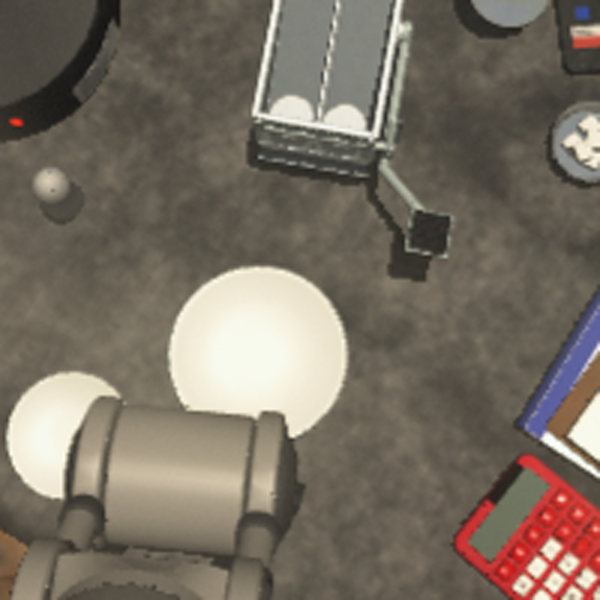

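The picture shows the saucer at (258,350) undisturbed, the gripper behind it, and the pad at (430,232) clear of the push path. Pushing now.

```bash
cat > circ.py <<'E'
from push import *
def saucer():
    c=cam('top'); hsv=cv2.cvtColor(c['img'],cv2.COLOR_RGB2HSV)
    m=((hsv[...,2]>170)&(hsv[...,1]<60)).astype('uint8'); m[:160]=0
    n,l,s,ce=cv2.connectedComponentsWithStats(m[:, :300])
    i=1+np.argmax(s[1:,4]); cn=max(cv2.findContours((l==i).astype('uint8'),0,1)[0],key=cv2.contourArea)
    cn=cv2.convexHull(cn).reshape(-1,2); P=plane(c,cn,.019)[:,:2].astype('float32')
    return c,cv2.minEnclosingCircle(P)
E
python3 - <<'E'
from circ import *
S=np.array([.5195,-.006]); G=w(-.141,0); u=(G-S)/np.linalg.norm(G-S)
z=current_ee_pos()[2]
T=G-.066*u
r=movel([*T,z],.04,stop_force=4)
p=np.array(current_ee_pos()); print(r,p,(p[:2]-G)@u,current_force(),current_clock())
c,e=saucer(); print(e, G); save(c,'pushed.png',(150,80,350,280),3)
E
```

```text
True [ 0.57182249 -0.0244344   0.01221412] -0.07082202271974113 [-0.30579436  0.03158336  0.05421404] 8.3917
((0.20003345608711243, 0.1288524568080902), 0.1675274521112442) [ 0.63870564 -0.04772423]
```

View pics/pushed.png

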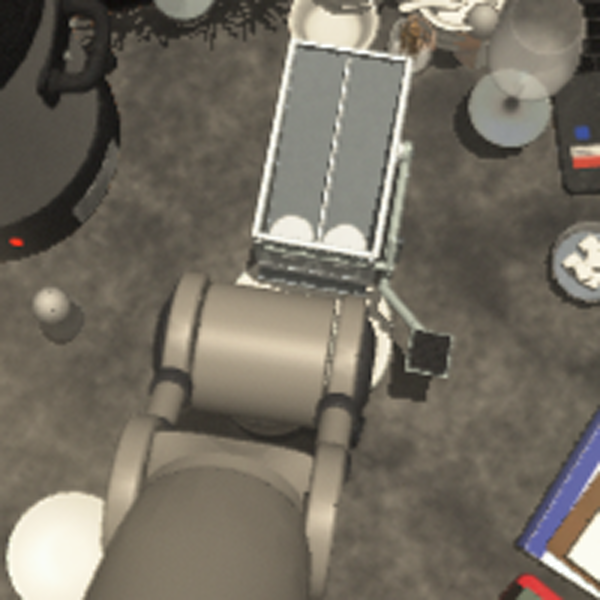

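The arm covers the saucer, but the stop was felt about where the geometry puts it. I'll back off along the push line, rise, and measure.

```bash
python3 - <<'E'
from circ import *
from scipy.optimize import least_squares
G=w(-.141,0); u=np.array([np.cos(np.radians(-19.29)),np.sin(np.radians(-19.29))]);p=np.array(current_ee_pos())
q=quat(np.radians(-19.29))
movel([*(p[:2]-.05*u),p[2]],.12); movel([*(p[:2]-.05*u),.19],.2)
grasp(40); movep([.42,-.27,.22],q)
c=cam('top'); hsv=cv2.cvtColor(c['img'],cv2.COLOR_RGB2HSV)
m=((hsv[...,2]>165)&(hsv[...,1]<60)).astype('uint8')
uv=proj(c,[*G,.019])[0]; print('expected px',uv)
n,l=cv2.connectedComponents(m); i=l[int(uv[1]),int(uv[0])]
cn=max(cv2.findContours((l==i).astype('uint8'),0,1)[0],key=cv2.contourArea).reshape(-1,2)
P=plane(c,cn,.019)[:,:2]; L=(P-D[:2])@R; P=P[L[:,0]<-.14]
f=least_squares(lambda s:np.hypot(*(P-s[:2]).T)-s[2],[*G,.0775],loss='soft_l1',f_scale=.001).x
print('saucer',f,'place',G,'diff disp frame',(f[:2]-G)@R,current_clock(),current_ee_pos(),current_width())
save(c,'clear.png',(150,80,350,280),3)
E
```

```text
expected px [250.60690731 192.35247333]
saucer [ 0.64455893 -0.04967734  0.07700225] place [ 0.63870564 -0.04772423] diff disp frame [ 0.00612836 -0.00072036] 11.9583 [ 0.4205543  -0.26897613  0.21987008] 0.00021951256565909974
```

View pics/clear.png

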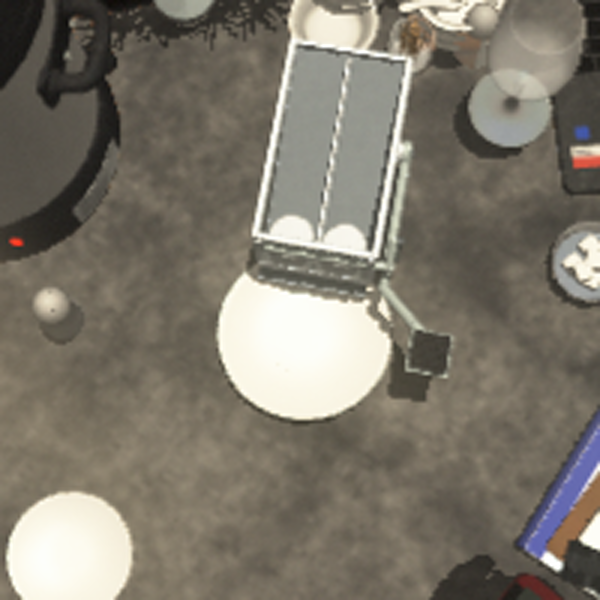

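The saucer is centred at the mouth, 0.7 mm off laterally and 6 mm past the estimated place along x. It was stopped by the stops, so that difference is mostly dispenser-fit error. The pad is at (430,352). Now pressing.

```bash
python3 - <<'E'
from circ import *
q=quat(D[2]); pad=np.array([.6095,-.151])+R@[-.001,-.004]
movep([*pad,.19],q); movel([*pad,.128],.1)
print('touch',movel([*pad,.100],.02,stop_force=1.5),current_ee_pos(),current_force(),current_clock())
z0=current_ee_pos()[2]
if z0>.102:
    e=pad+R@[-.004,0]
    print('bottom',movel([*e,.114-.0525],.04,stop_force=14),current_ee_pos(),current_force())
    sleep(1.5); print(current_ee_pos(),current_force(),current_clock())
c=cam('scene'); d=cam('top')
a=c['img'][150:250,240:360,::-1]; b=d['img'][100:250,160:340,::-1]
a=cv2.resize(a,None,fx=3.2,fy=3.2,interpolation=2);b=cv2.resize(b,(384,320),interpolation=2)
cv2.imwrite('pics/press.png',np.hstack([a,b]))
E
```

```text
touch True [ 0.60745277 -0.15463952  0.11410374] [-0.49832641  0.22249409  3.70332234] 14.3917
bottom True [ 0.60470197 -0.15399721  0.06347783] [-1.81901953  0.4369207   8.48284559]
[ 0.60468826 -0.15401314  0.06348339] [-1.11034291  2.05447869  9.14444309] 17.1417
```

View pics/press.png

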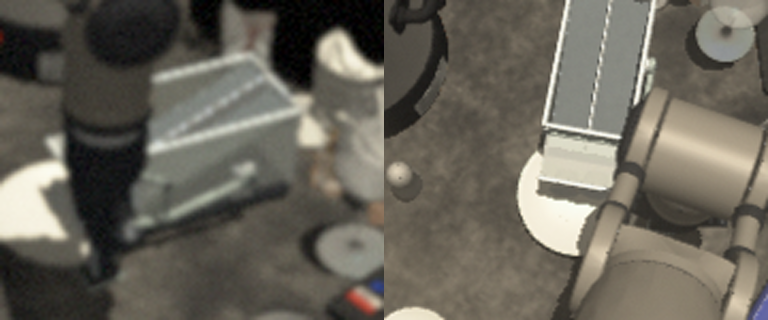

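The lid is up and the pots have left the chute. Before letting the lid down I'll check where they lie, with contrast stretched in the white range.

```bash
python3 - <<'E'
from circ import *
c=cam('top'); s=cam('scene')
def en(c,x0,y0,x1,y1,k):
    a=c['img'][y0:y1,x0:x1,::-1].astype(float); a=np.clip((a-130)*255/125,0,255).astype('uint8'); return cv2.resize(a,k,interpolation=2)
dd=c['depth']; o,d,_=ray(c,[(u,v) for v in range(155,225) for u in range(215,290)])
Z=(o+d*dd[155:225,215:290].reshape(-1,1))[:,2].reshape(70,75)
zi=cv2.resize(np.clip(Z*2550,0,255).astype('uint8'),(400,373),interpolation=0)
cv2.imwrite('pics/chk.png',np.hstack([en(c,215,155,290,225,(400,373)),cv2.cvtColor(zi,8)]))
E
```

```text
(no output)
```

View pics/chk.png

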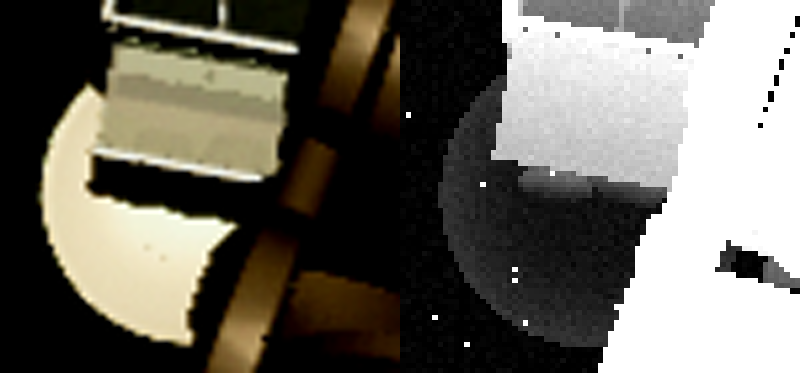

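Two pots lie side by side on the saucer, just ahead of the lid's edge and low enough for it to pass over. Now easing the lever up slowly.

```bash
python3 - <<'E'
from circ import *
q=quat(D[2]); p=np.array(current_ee_pos())
t=np.array([.6075,-.1546])
movel([*t,.110],.025); sleep(.2); movel([*t,.122],.01); print(current_force(),current_clock())
movel([*t,.19],.1); movep([.42,-.27,.22],q); sleep(.5)
c=cam('top'); print(current_force(),current_clock())
a=c['img'][130:240,205:315,::-1].astype(float); b=np.clip((a-150)*255/105,0,255)
cv2.imwrite('pics/end.png',cv2.resize(np.hstack([a,b]).astype('uint8'),None,fx=3.6,fy=3.6,interpolation=2))
for dx in range(-100,-225,-10):
    row=[]
    for dy in range(-70,71,10):
        u=proj(c,[*w(dx/1e3,dy/1e3),.025])[0].round().astype(int); row.append(int(1000*deep(c,[u])[0,2]))
    print(dx,row)
E
```

```text
[ 0.26900148  0.21341667 -0.46917257] 20.9167
[-0.40681933  0.69059726  0.01681978] 23.1917
-100 [2, 19, 13, 10, 13, 7, 8, 13, 5, 7, 11, 10, 15, 18, 1]
-110 [18, 12, 17, 10, 25, 40, 33, 5, 5, 33, 7, 10, 10, 14, 20]
-120 [18, 15, 13, 8, 34, 42, 41, 4, 35, 39, 30, 11, 11, 16, 14]
-130 [18, 14, 10, 6, 34, 33, 32, 34, 38, 47, 36, 8, 12, 14, 18]
-140 [14, 15, 7, 5, 10, 9, 5, 6, 19, 25, 18, 5, 9, 17, 15]
-150 [18, 14, 11, 8, 9, 6, 2, 6, 4, 6, 7, 7, 9, 12, 17]
-160 [18, 17, 11, 7, 7, 5, 4, 7, 6, 5, 11, 11, 12, 13, 20]
-170 [18, 16, 10, 9, 9, 4, 5, 6, 7, 3, 9, 11, 14, 18, 1]
-180 [0, 19, 16, 11, 9, 10, 11, 6, 9, 9, 12, 16, 16, 17, 0]
-190 [0, 0, 17, 17, 13, 11, 11, 11, 9, 15, 11, 16, 18, -3, 1]
-200 [-1, -1, 1, 17, 15, 15, 17, 11, 16, 14, 18, 17, 1, 0, -1]
-210 [-1, 2, -3, 0, 0, 20, 19, 19, 19, 22, 1, 2, 1, 0, 1]
-220 [1, 0, 0, 1, -1, 1, 3, 1, -2, -2, -2, 4, -3, -4, 0]
```

View pics/end.png

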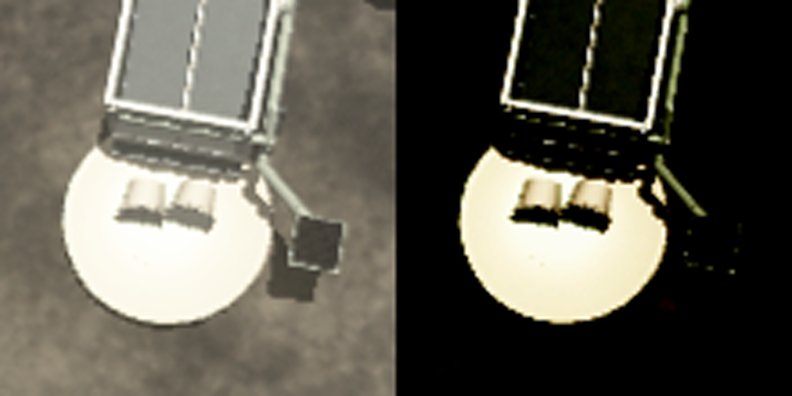

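Both pots lie on their sides on the saucer, about 25 mm from its centre. The lid is shut and the lever is up. A final numeric stillness, saucer and bystander check, then I hand in.

```bash
python3 - <<'E'
from circ import *
import pickle
from scipy.optimize import least_squares
a=cam('top'); sleep(1); b=cam('top')
s=np.s_[120:240,200:300]; d=lambda x,y,s:np.abs(x['img'][s].astype(int)-y['img'][s]).mean()
print('still diff',d(a,b,s)); o=pickle.load(open('top.pkl','rb'))
for n,t in dict(cup=np.s_[170:230,98:150],salt=np.s_[172:195,155:178],sugar=np.s_[148:185,328:368],clip=np.s_[180:260,340:440],lid_pad=np.s_[150:215,278:305],front=np.s_[155:178,232:275]).items(): print(n,d(o,b,t))
hsv=cv2.cvtColor(b['img'],cv2.COLOR_RGB2HSV); m=((hsv[...,2]>165)&(hsv[...,1]<60)).astype('uint8')
G=w(-.141,0); q=w(-.175,0); uv=proj(b,[*q,.01])[0]; n,l=cv2.connectedComponents(m); i=l[int(uv[1]),int(uv[0])]
cn=max(cv2.findContours((l==i).astype('uint8'),0,1)[0],key=cv2.contourArea).reshape(-1,2)
P=plane(b,cn,.019)[:,:2]; L=(P-D[:2])@R; P=P[L[:,0]<-.14]
f=least_squares(lambda s:np.hypot(*(P-s[:2]).T)-s[2],[*G,.0775],loss='soft_l1',f_scale=.001).x
print('saucer',f,(f[:2]-G)@R,current_clock())
if d(a,b,s)<3 and np.hypot(*(f[:2]-G))<.014: close_job(); print('handed in')
E
```

```text
still diff 0.7361666666666666
cup 21.012286324786324
salt 19.199117832388154
sugar 17.925675675675677
clip 32.8375
lid_pad 21.819183285849952
front 41.82642399730367
saucer [ 0.6443898  -0.04963431  0.07694061] [ 0.00595401 -0.00071267] 24.2917
the job is handed in; nothing more can be done
handed in
```

The bystander picture differences came out high. I'll check offline from the saved pictures whether that is brightness or motion.

```bash
python3 - <<'E'
import pickle,cv2,numpy as np
o=pickle.load(open('top.pkl','rb'))['img'][80:280,150:350,::-1]
for f,k in(('clear.png',3),):
    b=cv2.resize(cv2.imread('pics/'+f),(200,200),interpolation=cv2.INTER_AREA)
    for n,(y0,y1,x0,x1) in dict(salt=(90,118,4,32),sugar=(70,104,180,200),hopper=(10,85,80,135)).items():
        t=o[y0:y1,x0:x1]; r=cv2.matchTemplate(b[max(0,y0-6):y1+6,max(0,x0-6):x1+6],t,cv2.TM_CCOEFF_NORMED); _,v,_,p=cv2.minMaxLoc(r)
        print(n,'shift',p[0]-min(6,x0),p[1]-6,'corr',round(v,3),'mean',t.mean(),b[y0:y1,x0:x1].mean())
E
```

```text
salt shift 0 0 corr 0.998 mean 96.52168367346938 110.61011904761905
sugar shift 0 0 corr 0.997 mean 114.39460784313725 128.15
hopper shift 0 0 corr 0.995 mean 133.93656565656565 150.71951515151514
```

I pushed the saucer against both stops, pressed the lever fully down and let it up slowly; both pots are on the saucer. I handed the job in at about 24 s of the 61 s allowed.

**How it went**
- **Push:** I used the open fingers as a two-point cradle and stopped on contact force.
- **Press:** the closed fingertips moved the pad 50.6 mm, to its end stop, and held it there 1.5 s.
- **Release:** I raised the lever at 25 mm/s, then slower at the end, before leaving it.

**Last checks**
- **Pots:** both lie on their sides, still, about 25 mm from the saucer's centre. Their tops are about 40 mm up, so their centres are about 20 mm up.
- **Lid:** it looks shut in the last picture and the lever pad is back up. I did not measure its angle.
- **Saucer:** it is at rest and did not move during the pour.

**Checks that disagreed**
- **Saucer position:** it measured 6 mm past my computed place, along the dispenser's x. It lay against the stops, so this is probably error in my dispenser fit, and it is within tolerance either way.
- **Bystanders:** the raw picture difference for them was high (18–33). Matching pictures from before the pour showed no shift for the salt shaker and sugar dish, only a brighter image. I did not repeat that match for the cup and clipboard, but the arm did not work near the cup. It was above the calculator beside the clipboard, at 0.22 m height.

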